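Clip two coated slides into the stacking holder, pressing each one flat

ROBOT

A 6-joint arm with a two-finger parallel gripper is mounted at the origin on a cart in front of the work surface, level with it; the furniture and walls round the work are solid. World frame = base frame: x ahead of the robot, y to its left, z up, the work surface at z = 0. Lengths are in m, angles in rad, forces in N, time in s.
With the tool pointing down it reaches from about 0.425 to 1.125 m from the base axis. Payload 14.9 kg.
Tool frame: the origin (TCP) lies where the fingers leave the gripper's body, on its centre line; the fingertips stand 78 mm ahead of it and the grasp point (between the pads) lies 60 mm ahead of it (arm.nose_length is the distance from the TCP to the fingertips, in m); z points along the fingers, y is the direction in which the jaws open and shut (so a half turn about z gives the same grasp; the last joint's range is limited). The gripper opens to 91 mm and grips with 3 to 60 N. Pads are 32 mm wide; open, the fingers measure 118 mm over their backs; the gripper's body (76 mm by 178 mm) begins 60 mm behind the grasp point.
Start: joints at [1.199, 0.379, 1.734, -0, 1.028, -0.033], TCP at [0.233, 0.66, 0.292] pointing down, gripper open.
Joint ranges: [-2.77, 2.77], [-0.74, 2.19], [0, 2.66], [-1.06, 4.2], [0.31, 2.87], [-3.08, 3.08]. Speed limits (rad/s): [1.89, 1.89, 2.39, 3.14, 3.14, 3.14].

INTERFACE

Orientations are given as a unit quaternion [x, y, z, w].
In Python, from bench import sensors, read_camera, calibration, finish_job, arm gives the robot as it stands. The module is installed in compiled form; this text tells all that it offers.
- The arm moves only by the tool apply_moves, never from a script. Its argument "targets" is a list that holds one entry, the list of rows, each a list of 6 numbers: the shift along the tool's x, y, z scaled (see below), then the turn, a rotation vector about the tool's x, y, z scaled (see below). A call has 1 to 5 rows; each row shifts and turns the commanded pose from where the row before left it, along the tool's axes as they then stand; what a row does not reach is not made up. The controller multiplies each number of a shift by 0.05 m and each number of a turn by pi rad. A row lasts 1/8 s, in which the tool goes at most 62.5 mm and 10.7 degrees, less where a joint would pass 70% of its speed; a pose out of reach is approached as far as the arm can. A call with a number of a shift or a turn outside -1 to 1 is refused whole. A call with a gripper value outside its range is refused whole. "jaw" is the gripper's target within -1 to 1 (shut at 1, half-way at 0, fully open at -1), set as the call begins (left out, the last holds). The fingers move at their own pace and stop on an object; "newtons" is the grip in N (left out, the last holds). Time passes only in rows, so rows that do not move let the fingers close. It gives the time, the measured TCP pose, the force and the opening at its end, in the units of the state.
- sensors.get_obs(): the state, without advancing time (a new reading comes with each control period).
- read_camera(name): name is "scene" or "top" or "wrist"; returns the picture (420x560x3 uint8, red, green, blue); there is no depth.
- calibration(name): a dict with "fx", "fy", "cx", "cy" (pixels), "eye" and "attitude" of the camera in the world; the wrist camera has in their place "T_tool_cam" (4x4, takes a point from camera to tool coordinates, whose origin is the TCP and whose axes are the flange's). Camera axes: x right, y down, z forward; pixel columns grow to the right and rows downward; lengths in m; the calibration is good to about 2 mm. A picture is of the moment at which its call begins: read the wrist's pose just before it. calibration takes no time and is no camera call.
- finish_job(): hands the job in, once; it reports no verdict.
The state is a dict: "t": time; "q": joint angles; "joint_vel": joint speeds; "joint_efforts": joint torques, N m; "eef_pos": TCP position; "tool_rot": TCP orientation; "force": force on the tool from outside, world axes, zero at the start; "torque": the same for the moment, N m; "opening": finger opening in m.
Only numpy, scipy, OpenCV 4.12 (cv2) and the standard library are available. Lean on these libraries where they do the work, as an engineer would, in place of code of your own. Each camera call takes 0.05 s, during which the arm holds its last target. There are 200 camera calls.

TASK

Stack the brown slide and then the black one in the pin-guided holder. Set the brown slide between the pins so it rests on the orange spring catches, let go of it, and gently press it down past the catches with the fingertips until you feel it bottom out and lie flat, keeping the pressure on for a moment; only then bring the black slide and lay, release and press it the same way, flat on top of the brown one. Leave the amber slide where it lies.

Things in the scene. Friction and masses are not known exactly. Their poses are not given: they have to be found in the camera images.
- holder: Fixed stacking holder: aluminium base 56 x 104 mm. Origin: centre of its underside, at worktop height; z up, y along the slot. Eight steel pins, 7 mm thick (straight to 42 mm above the worktop, tapering to 48 mm), frame a 31 mm (x) by 55 mm (y) slot; slides lie with their long side along y, either way round. The middle 38 mm of both long sides is free of pins, for fingers.
- holder_floor (a point): Centre of the grey pad, the floor of the stack, 12 mm above the worktop when not pressed (axes as the holder's). The pad is cushioned: it sinks about 1 mm per 3 N, 4 mm at most, and rises again. The first slide, pressed home, has its top 20 mm above the worktop; the second, on it, 28 mm.
- holder_rest (a point): Centre of the slot, 37 mm above the worktop: about where the underside of a slide stays when laid on the two orange spring catches (one at each short end, 30 to 43 mm above the worktop, reaching 2 to 5 mm over a slide; 45 mm clear between them). A push of about 2 to 4 N at the slide's middle forces them apart; it drops through and they spring back above it.
- catch_left (a joint): Spring catch at the +y end of the holder: 0 m at rest, grows as it is pushed outwards (up to 0.006 m); 3 to 4 mm lets a slide pass.
- catch_right (a joint): Spring catch at the -y end of the holder, same values.
- slide_brown_centre (a point): Brown slide carrier, a flat white plate 28 x 52 x 8 mm (x, y, z) with brown coating on top (the coating and rim reach 9 mm); it lies loose and flat on the worktop, weighs about 20 g and is gripped across its 28 mm width. The point is the carrier's centre, half-way up (4 mm above its underside); y runs along its 52 mm length, z up out of the coated face.
- slide_black_centre (a point): Black slide carrier, a flat white plate 28 x 52 x 8 mm (x, y, z) with black coating on top (the coating and rim reach 9 mm); it lies loose and flat on the worktop, weighs about 20 g and is gripped across its 28 mm width. The point is the carrier's centre, half-way up (4 mm above its underside); y runs along its 52 mm length, z up out of the coated face.
- slide_amber_centre (a point): Amber slide carrier, a flat white plate 28 x 52 x 8 mm (x, y, z) with light tan, amber-like coating on top (the coating and rim reach 9 mm); it lies loose and flat on the worktop, weighs about 20 g and is gripped across its 28 mm width. The point is the carrier's centre, half-way up (4 mm above its underside); y runs along its 52 mm length, z up out of the coated face. A bystander.
There are look-alikes about, which are no part of the job. What is shaped like the part that bears slide_black_centre but green or pink is not meant.

How it is judged:
On the way, in this order (a step that is already met when the one before it is completed fails the run):
1. the brown slide is set between the holder's pins and let go (horizontal distance between slide_brown_centre and holder below 0.01 m and angle between the y axis of slide_brown and the y axis of holder, either way round below 0.5 rad and z of slide_brown_centre in the frame of holder between 0.01 and 0.052 m and contact force between the fingers and slide_brown below 0.05 N and linear speed of slide_brown below 0.03 m/s), for 0.1 s.
2. the brown slide is pressed flat onto the holder's floor with more than 3 N, while the black slide is still away from the holder (horizontal distance between slide_brown_centre and holder below 0.006 m and angle between the y axis of slide_brown and the y axis of holder, either way round below 0.12 rad and angle between slide_brown's own z axis and vertical below 0.05 rad and z of slide_brown_centre in the frame of holder between 0.01 and 0.018 m and contact force between slide_brown and holder above 3 N and horizontal distance between slide_black_centre and holder above 0.06 m), for 0.1 s.
3. the black slide is set between the pins and let go (horizontal distance between slide_black_centre and holder below 0.01 m and angle between the y axis of slide_black and the y axis of holder, either way round below 0.5 rad and z of slide_black_centre in the frame of holder between 0.01 and 0.052 m and contact force between the fingers and slide_black below 0.05 N and linear speed of slide_black below 0.03 m/s), for 0.1 s.
4. the black slide is pressed flat onto the brown one with more than 3 N (horizontal distance between each of slide_brown_centre, slide_black_centre and holder below 0.006 m and angle between the y axis of each of slide_brown, slide_black and the y axis of holder, either way round below 0.12 rad and angle between each of slide_brown, slide_black's own z axis and vertical below 0.05 rad and z of slide_brown_centre in the frame of holder between 0.01 and 0.018 m and z of slide_black_centre in the frame of holder between 0.018 and 0.026 m and contact force between slide_black and slide_brown above 3 N), for 0.1 s.
At the end, for the whole second after the job is handed in: Brown slide flat on the holder floor, black flat on it, below the catches: each within 6 mm of the holder centre, long side along the slot (0.12 rad), tilt under 0.05 rad, height +2/-2.5 mm; at rest, released; amber slide within 30 mm of its start (horizontal distance between each of slide_brown_centre, slide_black_centre and holder below 0.006 m and angle between the y axis of each of slide_brown, slide_black and the y axis of holder, either way round below 0.12 rad and angle between each of slide_brown, slide_black's own z axis and vertical below 0.05 rad and z of slide_brown_centre in the frame of holder between 0.0135 and 0.018 m and z of slide_black_centre in the frame of holder between 0.0215 and 0.026 m and linear speed of each of slide_brown, slide_black below 0.02 m/s and contact force between the fingers and slide_brown below 0.05 N and contact force between the fingers and slide_black below 0.05 N and distance of slide_amber_centre from where it was at the start of the episode below 0.03 m); the robot touches nothing.
It fails at once if a slide is pressed into the holder with more than 45 N (contact force between slide_brown and holder above 45 N or contact force between slide_black and slide_brown above 45 N).
It fails at once if the amber slide is moved more than 30 mm (distance of slide_amber_centre from where it was at the start of the episode above 0.03 m).
It also fails if it takes over 72 s, if anything falls off the work surface, if the arm or the gripper's body presses on something with over 40 N, if the wrist force passes 120 N, or if a joint passes its speed limit or range.

## Working session

There is one attempt and no reset: what is moved stays moved. The work goes in short steps, Python scripts to look and compute and a tool call to move; the robot and the scene stay as the last step left them, time stands still between calls to the robot, and variables do not carry over. Pictures are saved under pics/ and viewed, about 8 in all and at most 12, crops included, and the job is handed in when it is done.

Besides the shell and the picture viewer there is one more tool, called after ">>>" by a JSON object that holds its "fn" and its "kwargs". apply_moves: Moves the arm, as the interface text tells. Shifts and turns lie within -1 to 1; 1 stands for 0.05 m of shift or pi rad of turn. Its arguments: {"type":"object","properties":{"targets":{"type":"array"},"jaw":{"type":"number"},"newtons":{"type":"number"}},"required":["targets"]}

```bash
mkdir -p pics; cat > h.py <<'E'
import numpy as np, cv2, json
from bench import sensors, read_camera, calibration, finish_job, arm
from scipy.spatial.transform import Rotation as R
def snap(cam,name):
    o=sensors.get_obs(); im=read_camera(cam); cv2.imwrite(f'pics/{name}.png',im[:,:,::-1]); return o,im
def campose(cam,o=None):
    c=calibration(cam)
    if cam=='wrist':
        T=np.eye(4);T[:3,:3]=R.from_quat(o['tool_rot']).as_matrix();T[:3,3]=o['eef_pos']
        T=T@np.array(c['T_tool_cam']);return c,T[:3,:3],T[:3,3]
    A=np.array(c['attitude']); A=R.from_quat(A).as_matrix() if A.size==4 else A
    return c,A,np.array(c['eye'])
def ray(cam,px,o=None):
    c,A,e=campose(cam,o); d=A@np.array([(px[0]-c['cx'])/c['fx'],(px[1]-c['cy'])/c['fy'],1]);return e,d/np.linalg.norm(d)
def onz(cam,px,z,o=None):
    e,d=ray(cam,px,o);return e+d*(z-e[2])/d[2]
def tri(rays):
    M=sum(np.eye(3)-np.outer(d,d) for e,d in rays);b=sum((np.eye(3)-np.outer(d,d))@e for e,d in rays);return np.linalg.solve(M,b)
def proj(cam,P,o=None):
    c,A,e=campose(cam,o);p=A.T@(np.array(P)-e);return c['fx']*p[0]/p[2]+c['cx'],c['fy']*p[1]/p[2]+c['cy']
E
python3 - <<'E'
from h import *
o,a=snap('scene','s0');o2,b=snap('top','t0');o3,c=snap('wrist','w0')
print(o)
for n in('scene','top','wrist'):print(calibration(n))
E
```

```text
{'t': 0.0, 'q': array([ 1.19871504e+00,  3.79398187e-01,  1.73479196e+00,  8.45574183e-06,
        1.02847541e+00, -3.33091937e-02]), 'joint_vel': array([ 0.00053837,  0.00205741, -0.00106221,  0.00045513,  0.00034128,
        0.00167599]), 'joint_efforts': array([ 3.57881901e-03, -7.63763523e+01, -4.34348631e+01,  6.52929163e-02,
        4.25969751e-02, -8.81593201e-05]), 'eef_pos': array([0.23252667, 0.65991893, 0.29158992]), 'tool_rot': array([ 1.68579341e-01,  9.85687942e-01, -5.24740184e-04, -1.11539041e-04]), 'force': array([ 0.27937235,  0.44301199, -0.28582432]), 'torque': array([-0.00814118,  0.02808743, -0.02066146]), 'opening': 0.091235714048633}
{'fx': 495.7089412735932, 'fy': 495.7089412735932, 'cx': 283.93915461448995, 'cy': 216.71083822334958, 'eye': array([-0.04643018, -0.66504734,  0.54893876]), 'attitude': array([ 0.80470151, -0.30933843,  0.17386099, -0.47595963])}
{'fx': 402.63253855335125, 'fy': 402.63253855335125, 'cx': 277.1890990949362, 'cy': 209.51647110556263, 'eye': array([ 0.38386586, -0.01138612,  0.90784488]), 'attitude': array([-0.70297251,  0.70685321, -0.06034376,  0.05046611])}
{'fx': 325.9349185771387, 'fy': 325.9349185771387, 'cx': 277.61885903646436, 'cy': 212.85603804143284, 'T_tool_cam': array([[-1.87425398e-05, -9.58952376e-01, -2.83567169e-01,
         7.92770908e-02],
       [ 9.99999870e-01, -1.62531142e-04,  4.83543592e-04,
         5.93377199e-05],
       [-5.09783772e-04, -2.83567124e-01,  9.58952255e-01,
        -9.06504321e-02],
       [ 0.00000000e+00,  0.00000000e+00,  0.00000000e+00,
         1.00000000e+00]])}
```

View pics/t0.png

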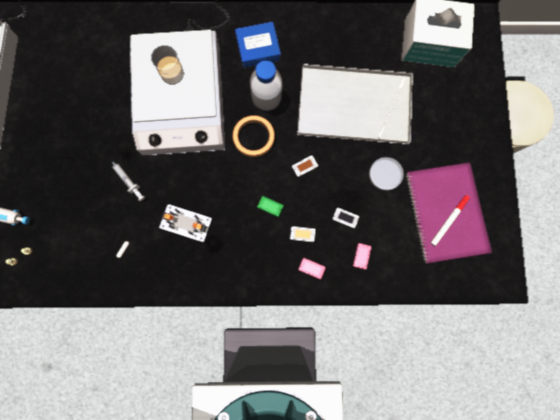

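View pics/s0.png

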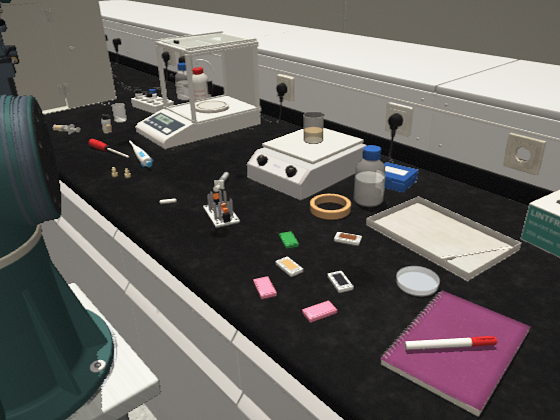

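Top view: brown at (305,166), amber (302,234), black (346,217). Look-alikes are green (270,206) and pink (312,268) and (362,256). The holder is at (186,223). In the scene view: brown (348,238), amber (289,266), black (340,281), holder (221,213). Next is one enlarged composite of these.

```bash
python3 - <<'E'
from h import *
t=cv2.imread('pics/t0.png');s=cv2.imread('pics/s0.png')
def cr(im,x,y,w,h,k):return cv2.resize(im[y:y+h,x:x+w],None,fx=k,fy=k,interpolation=cv2.INTER_CUBIC)
a=np.hstack([cr(t,155,200,66,50,6),cr(t,285,150,80,50,5)]) if 0 else None
A=cr(t,155,200,66,50,6);B=cr(t,285,150,66,50,6);C=cr(t,310,195,66,50,6);D=cr(s,190,180,66,50,6)
cv2.imwrite('pics/c0.png',np.vstack([np.hstack([A,B]),np.hstack([C,D])]))
# white rim segmentation for slides
def slide(im,x,y,r=14):
    hsv=cv2.cvtColor(im,cv2.COLOR_BGR2HSV);m=((hsv[...,2]>110)).astype(np.uint8)
    M=np.zeros_like(m);M[y-r:y+r+1,x-r:x+r+1]=m[y-r:y+r+1,x-r:x+r+1]
    cs,_=cv2.findContours(M,cv2.RETR_EXTERNAL,cv2.CHAIN_APPROX_NONE);c=max(cs,key=cv2.contourArea)
    return cv2.minAreaRect(c)
for n,p,q in(('brown',(305,166),(348,238)),('black',(346,217),(340,281)),('amber',(302,234),(289,266))):
    r=slide(t,*p);r2=slide(s,*q,18);bx=cv2.boxPoints(r)
    W=np.array([onz('top',v,.008) for v in bx]);c=W.mean(0)
    e=[W[1]-W[0],W[2]-W[1]];L=max(e,key=np.linalg.norm)
    print(n,r,r2[0],'c',c.round(4),'yaw',np.degrees(np.arctan2(L[1],L[0])).round(1),[np.linalg.norm(x).round(4) for x in e],'tri',tri([ray('top',r[0]),ray('scene',r2[0])]).round(4))
for z in(0,.01):print('holder',onz('top',(186,223),z))
E
```

```text
brown ((304.4000244140625, 165.30001831054688), (13.416407585144043, 23.702320098876953), 63.43495178222656) (347.34002685546875, 237.87998962402344) c [ 0.6291 -0.0879  0.008 ] yaw -63.0 [np.float64(0.0555), np.float64(0.0316)] tri [ 0.63   -0.0884  0.0063]
black ((345.5000305175781, 217.5), (24.697479248046875, 13.55575942993164), 21.801410675048828) (340.00335693359375, 280.6476745605469) c [ 0.5073 -0.1788  0.008 ] yaw -112.5 [np.float64(0.0313), np.float64(0.0556)] tri [ 0.5082 -0.1797  0.007 ]
amber ((302.481689453125, 233.66461181640625), (24.736665725708008, 13.803942680358887), 6.34019136428833) (288.43902587890625, 265.4512023925781) c [ 0.4711 -0.0809  0.008 ] yaw -96.7 [np.float64(0.0311), np.float64(0.0556)] tri [ 0.4715 -0.0812  0.0078]
holder [0.49744256 0.18209239 0.        ]
holder [0.4961915 0.1799612 0.01     ]
```

View pics/c0.png

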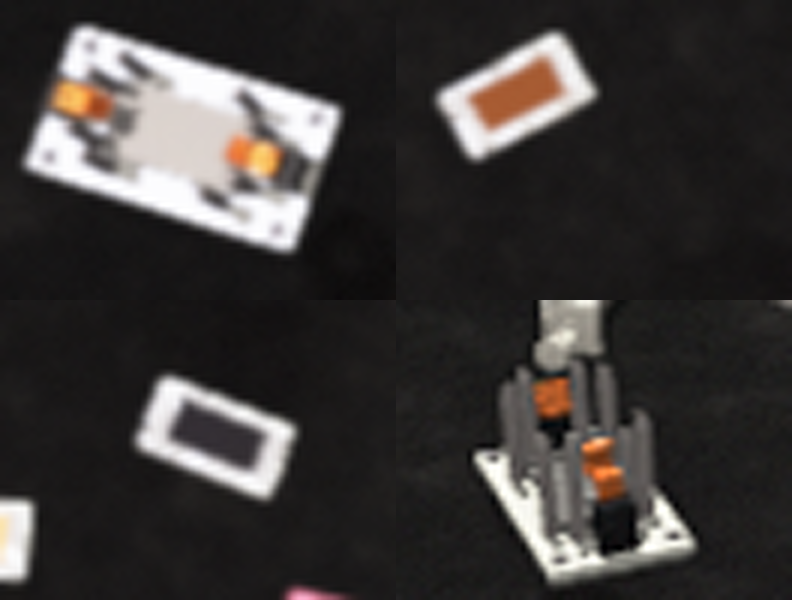

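The crop confirms the choice: brown and black coatings, each with a white rim. The holder base corners are readable in the crop, so I'll compute the holder pose and plan the moves.

```bash
cat >> h.py <<'E'
def plan(p,yaw,n=None,maxstep=.05):
    """rows to TCP p, tool y along yaw(deg, mod 180), pointing down"""
    o=sensors.get_obs();r=R.from_quat(o['tool_rot']);P=np.array(o['eef_pos'])
    best=None
    for y in(yaw,yaw+180):
        a=np.radians(y);ty=np.array([np.cos(a),np.sin(a),0]);tz=np.array([0,0,-1.]);g=R.from_matrix(np.array([np.cross(ty,tz),ty,tz]).T)
        w=(r.inv()*g).as_rotvec()
        if best is None or np.linalg.norm(w)<np.linalg.norm(best[0]):best=(w,g)
    w,g=best;D=np.array(p)-P
    k=n or int(max(np.ceil(np.linalg.norm(D)/maxstep),np.ceil(np.degrees(np.linalg.norm(w))/10),1))
    print('D',D.round(4),'turn deg',np.degrees(w).round(2),'rows',k)
    rows=[]
    for i in range(k):
        goal=P+0; d=np.array(o['eef_pos'])+D*(i+1)/k-P
        t=(r.inv().apply(d)/.05).round(3);P=P+r.apply(t*.05)
        v=(w/k/np.pi).round(4);r=r*R.from_rotvec(v*np.pi);rows.append([*map(float,t),*map(float,v)])
    for i in range(0,k,5):print(json.dumps(rows[i:i+5]))
E
python3 - <<'E'
from h import *
q=[(167.5,204.2),(211.7,217.5),(204.5,241.7),(158.8,227.5)]
W=np.array([onz('top',v,.006) for v in q]);print(W.round(4),'c',W.mean(0).round(4))
L=W[1]-W[0]+W[2]-W[3];yaw=np.degrees(np.arctan2(L[1],L[0]));print('long yaw',yaw,np.linalg.norm(L)/2,np.linalg.norm(W[0]-W[3]))
c=W.mean(0);plan([c[0],c[1],.25],yaw+90)
E
```

```text
[[0.5398 0.2238 0.006 ]
 [0.5089 0.1234 0.006 ]
 [0.4544 0.1384 0.006 ]
 [0.4868 0.2414 0.006 ]] c [0.4975 0.1817 0.006 ]
long yaw -107.28229748264896 0.10650448916824225 0.055780745122098345
D [ 0.2649 -0.4782 -0.0417] turn deg [-4.000e-02  4.000e-02  8.787e+01] rows 11
[[-0.743, -0.66, 0.076, -0.0, 0.0, 0.0444], [-0.828, -0.55, 0.077, -0.0, 0.0, 0.0444], [-0.896, -0.43, 0.076, -0.0, 0.0, 0.0444], [-0.948, -0.301, 0.077, -0.0, 0.0, 0.0444], [-0.98, -0.166, 0.076, -0.0, 0.0, 0.0444]]
[[-0.993, -0.029, 0.076, -0.0, 0.0, 0.0444], [-0.988, 0.11, 0.077, -0.0, 0.0, 0.0444], [-0.963, 0.247, 0.076, -0.0, 0.0, 0.0444], [-0.92, 0.377, 0.077, -0.0, 0.0, 0.0444], [-0.857, 0.502, 0.076, -0.0, 0.0, 0.0444]]
[[-0.78, 0.617, 0.076, -0.0, 0.0, 0.0444]]
```

>>> {"fn": "apply_moves", "kwargs": {"targets": [[[-0.743,-0.66,0.076,0,0,0.044],[-0.828,-0.55,0.077,0,0,0.044],[-0.896,-0.43,0.076,0,0,0.044],[-0.948,-0.3,0.077,0,0,0.044],[-0.98,-0.166,0.076,0,0,0.044]]], "jaw": -1, "newtons": 10}}

```text
t: 0.78
eef_pos: [0.3542, 0.4417, 0.273]
tool_rot: [0.494, 0.869, -0.0, 0.0]
force: [1.1, 0.2, 0.2]
opening: 0.0912
```

>>> {"fn": "apply_moves", "kwargs": {"targets": [[[-0.993,-0.03,0.076,0,0,0.044],[-0.988,0.11,0.077,0,0,0.044],[-0.963,0.247,0.076,0,0,0.044],[-0.92,0.377,0.077,0,0,0.044],[-0.857,0.5,0.076,0,0,0.044]]]}}

```text
t: 1.4
eef_pos: [0.4764, 0.2254, 0.254]
tool_rot: [0.76, 0.65, 0.0, 0.0]
force: [0.8, 0.6, -1.1]
opening: 0.0913
```

>>> {"fn": "apply_moves", "kwargs": {"targets": [[[-0.78,0.617,0.076,0,0,0.048],[0,0,0,0,0,0],[0,0,0,0,0,0]]]}}

```text
t: 1.78
eef_pos: [0.5003, 0.1839, 0.2501]
tool_rot: [0.805, 0.593, -0.0, -0.0]
force: [-0.4, 0.3, -1.2]
opening: 0.0911
```

```bash
python3 - <<'E'
from h import *
o,im=snap('wrist','w1');print(o['eef_pos'],o['tool_rot'],o['force'])
print(proj('wrist',[.4975,.1817,.006],o))
x,y=map(int,proj('wrist',[.4975,.1817,.02],o));x=min(max(x-130,0),300);y=min(max(y-95,0),230)
print(x,y);cv2.imwrite('pics/w1c.png',cv2.resize(im[y:y+190,x:x+260,::-1],None,fx=3,fy=3,interpolation=cv2.INTER_CUBIC))
E
```

```text
[0.50027853 0.18385387 0.25013925] [ 8.04936349e-01  5.93361144e-01 -1.27025231e-04 -1.01870583e-04] [-0.42331496  0.29191747 -1.15685152]
(np.float64(274.66553434878176), np.float64(198.82293915151462))
144 107
```

View pics/w1c.png

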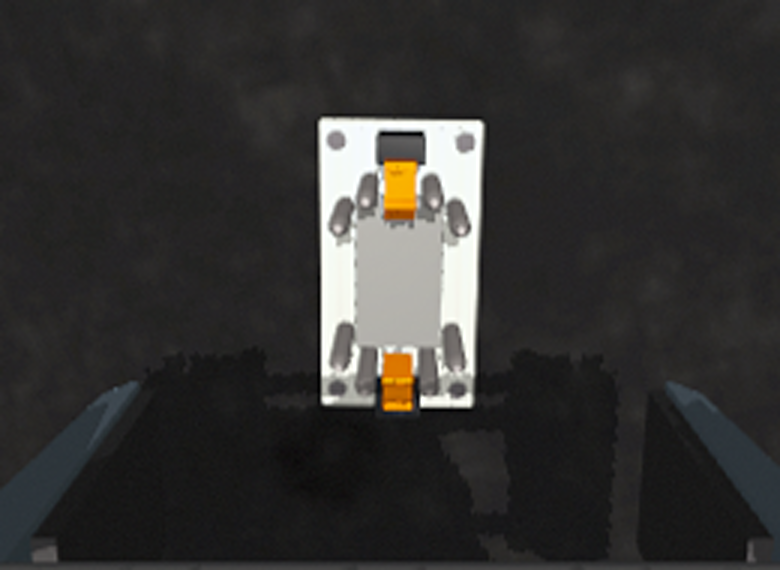

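```bash
python3 - <<'E'
from h import *
from scipy.optimize import least_squares
o=dict(eef_pos=np.array([0.50027853,0.18385387,0.25013925]),tool_rot=np.array([8.04936349e-01,5.93361144e-01,-1.27025231e-04,-1.01870583e-04]))
q=[(144+x/3-.33,107+y/3-.33) for x,y in[(319,118),(486,121),(475,407),(321,407)]]
for z in(0,.005,.008,.01):
  W=np.array([onz('wrist',v,z,o) for v in q]);c=W.mean(0);L=W[1]+W[0]-W[2]-W[3];S=W[0]+W[3]-W[1]-W[2]
  print(z,c.round(4),np.degrees(np.arctan2(L[1],L[0])).round(2),np.degrees(np.arctan2(S[1],S[0])).round(2),np.linalg.norm(L)/2,np.linalg.norm(S)/2)
t=[(167.5,204.2),(211.7,217.5),(204.5,241.7),(158.8,227.5)]
t=[(x-.4,y-.4) for x,y in t]
# wrist order: top-left,top-right,bottom-right,bottom-left; 
W=[onz('wrist',v,.008,o) for v in q]
T=[onz('top',v,.008) for v in t]
print(np.array(W).round(3),np.array(T).round(3))
tc=tuple(np.mean(t,0));wc=np.mean([proj('wrist',np.mean(W,0),o)],0)
print('tri',tri([ray('top',tc),ray('wrist',wc,o)]))
# pad z .012 : left/right edges at mid row
for z in(.012,):
  a=onz('wrist',(144+357/3,107+285/3),z,o);b=onz('wrist',(144+441/3,107+285/3),z,o);print('pad',a,b,(a+b)/2,np.linalg.norm(a-b))
  # catches' inner tips
# pin tops predicted in crop for hypothesised holder
def show(c,yaw,P):
  a=np.radians(yaw);y=np.array([np.cos(a),np.sin(a)]);x=np.array([y[1],-y[0]])
  for p in P:
    X=[*(np.array(c)+p[0]*x+p[1]*y),p[2]];u,v=proj('wrist',X,o);print(p,((u-144)*3+1,(v-107)*3+1))
show(np.mean(W,0)[:2],np.degrees(np.arctan2(*(W[0]+W[1]-W[2]-W[3])[[1,0]])),[(-.019,.0225,.048),(-.019,.0225,.01),(.019,.0225,.048),(.019,-.0225,.048),(-.019,-.0225,.048),(-.011,.031,.048),(0,.0225,.043),(0,-.0225,.043)])
E
```

```text
0 [0.5002 0.182  0.    ] 71.88 162.28 0.10554896842630013 0.05736297665216129
0.005 [0.5006 0.1832 0.005 ] 71.88 162.28 0.10400034338543625 0.056521341310892696
0.008 [0.5008 0.1839 0.008 ] 71.88 162.28 0.10307116836091794 0.05601636010613144
0.01 [0.501  0.1843 0.01  ] 71.88 162.28 0.10245171834457238 0.05567970596962403
[[0.49  0.242 0.008]
 [0.543 0.224 0.008]
 [0.512 0.127 0.008]
 [0.458 0.143 0.008]] [[0.54  0.224 0.008]
 [0.51  0.124 0.008]
 [0.455 0.139 0.008]
 [0.487 0.242 0.008]]
tri [0.49955495 0.18297903 0.00243382]
pad [0.48537212 0.1834518  0.012     ] [0.51322276 0.1748215  0.012     ] [0.49929744 0.17913665 0.012     ] 0.029157163804167427
(-0.019, 0.0225, 0.048) (np.float64(338.634101438924), np.float64(227.1560252930156))
(-0.019, 0.0225, 0.01) (np.float64(345.48663361210345), np.float64(205.68258053932968))
(0.019, 0.0225, 0.048) (np.float64(463.6764751824697), np.float64(229.09529291894845))
(0.019, -0.0225, 0.048) (np.float64(458.89305527123634), np.float64(368.94544519152237))
(-0.019, -0.0225, 0.048) (np.float64(338.9774619105934), np.float64(367.17113052835987))
(-0.011, 0.031, 0.048) (np.float64(365.1183962542205), np.float64(199.76824189782133))
(0, 0.0225, 0.043) (np.float64(401.17750505604675), np.float64(224.98972924575207))
(0, -0.0225, 0.043) (np.float64(398.9896528389356), np.float64(362.91565286367484))
```

```bash
python3 - <<'E'
from h import *
plan([.630,-.088,.18],27)
E
```

```text
D [ 0.1299 -0.2723 -0.0702] turn deg [-2.000e-02 -0.000e+00 -4.416e+01] rows 7
[[-0.634, 0.584, 0.2, -0.0, -0.0, -0.0351], [-0.694, 0.511, 0.201, -0.0, -0.0, -0.0351], [-0.746, 0.432, 0.2, -0.0, -0.0, -0.0351], [-0.789, 0.346, 0.2, -0.0, -0.0, -0.0351], [-0.823, 0.258, 0.201, -0.0, -0.0, -0.0351]]
[[-0.845, 0.166, 0.2, -0.0, -0.0, -0.0351], [-0.859, 0.071, 0.201, -0.0, -0.0, -0.0351]]
```

>>> {"fn": "apply_moves", "kwargs": {"targets": [[[-0.634,0.584,0.2,0,0,-0.035],[-0.694,0.511,0.2,0,0,-0.035],[-0.746,0.432,0.2,0,0,-0.035],[-0.789,0.346,0.2,0,0,-0.035],[-0.823,0.258,0.2,0,0,-0.035]]]}}

```text
t: 2.45
eef_pos: [0.5933, -0.0109, 0.2]
tool_rot: [0.611, 0.791, 0.0, 0.0]
force: [0.3, 0.1, -0.9]
opening: 0.0913
```

>>> {"fn": "apply_moves", "kwargs": {"targets": [[[-0.845,0.166,0.2,0,0,-0.035],[-0.859,0.07,0.2,0,0,-0.036],[0,0,0,0,0,0],[0,0,0,0,0,0]]]}}

```text
t: 2.95
eef_pos: [0.6295, -0.0876, 0.1802]
tool_rot: [0.522, 0.853, -0.0, -0.0]
force: [0.2, -0.5, 0.4]
opening: 0.0912
```

```bash
cat >> h.py <<'E'
def slidew(o,im,guess,z=.008,save=None):
    u,v=map(int,proj('wrist',[*guess,z],o));r=60
    m=(im.min(2)>120).astype(np.uint8);M=np.zeros_like(m);M[max(v-r,0):v+r,max(u-r,0):u+r]=m[max(v-r,0):v+r,max(u-r,0):u+r]
    cs,_=cv2.findContours(M,cv2.RETR_EXTERNAL,cv2.CHAIN_APPROX_NONE)
    c=max(cs,key=cv2.contourArea);W=np.array([onz('wrist',p,z,o)[:2] for p in c[:,0,:]]).astype(np.float32)
    r=cv2.minAreaRect(W*1000);b=cv2.boxPoints(r);e=max([b[1]-b[0],b[2]-b[1]],key=np.linalg.norm)
    print('slide',(np.array(r[0])/1000).round(4),'size',np.round(r[1],1),'long yaw',np.degrees(np.arctan2(e[1],e[0])).round(2),'px',(u,v))
    if save:cv2.drawContours(im,[c],-1,(0,255,0),1);cv2.imwrite(f'pics/{save}.png',im[:,:,::-1])
E
python3 - <<'E'
from h import *
o,im=snap('wrist','w2');print(o['eef_pos'],o['force']);slidew(o,im,(.63,-.088),save='w2s')
E
```

```text
[ 0.62947165 -0.0876398   0.1802031 ] [ 0.20899313 -0.47158265  0.37120524]
slide [ 0.6305 -0.0876] size [27.5 52.9] long yaw -62.14 px (276, 215)
```

View pics/w2s.png

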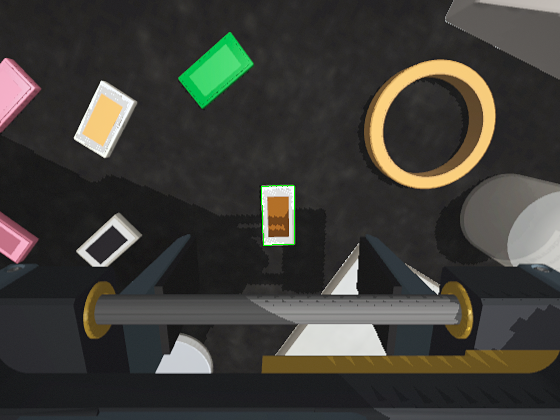

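Wrist view: brown slide centred at (278,215) and outlined correctly. Its measured size of 27.5 x 52.9 mm at z=8 mm confirms the height. Next: descend and grip.

```bash
python3 - <<'E'
from h import *
plan([.6305,-.0876,.0805],27.9,5)
E
```

```text
D [ 0.0011 -0.0002 -0.0999] turn deg [-0.   -0.01 -0.82] rows 5
[[-0.003, 0.004, 0.4, -0.0, -0.0, -0.0009], [-0.002, 0.003, 0.399, -0.0, -0.0, -0.0009], [-0.003, 0.004, 0.4, -0.0, -0.0, -0.0009], [-0.002, 0.003, 0.399, -0.0, -0.0, -0.0009], [-0.003, 0.004, 0.4, -0.0, -0.0, -0.0009]]
```

>>> {"fn": "apply_moves", "kwargs": {"targets": [[[-0.003,0.004,0.5,0,0,-0.001],[-0.002,0.003,0.5,0,0,-0.001],[-0.003,0.004,0.5,0,0,-0.001],[-0.002,0.003,0.3,0,0,-0.001],[-0.003,0.004,0.2,0,0,0]]], "jaw": -0.4}}

```text
t: 3.62
eef_pos: [0.6307, -0.0883, 0.0799]
tool_rot: [0.517, 0.856, -0.0, -0.0]
force: [0.2, 0.4, 0.4]
opening: 0.0636
```

>>> {"fn": "apply_moves", "kwargs": {"targets": [[[0,0,0,0,0,0],[0,0,0,0,0,0],[0,0,0,0,0,0],[0,0,0,0,0,0],[0,0,0,0,0,0]]], "jaw": 1, "newtons": 10}}

```text
t: 4.25
eef_pos: [0.631, -0.0891, 0.0807]
tool_rot: [0.517, 0.856, 0.0, 0.0]
force: [-0.7, -0.8, 6.1]
opening: 0.0275
```

>>> {"fn": "apply_moves", "kwargs": {"targets": [[[0,0,0,0,0,0],[0,0,0,0,0,0],[0,0,0,0,0,0]]]}}

```text
t: 4.62
eef_pos: [0.631, -0.0891, 0.0807]
tool_rot: [0.517, 0.856, 0.0, 0.0]
force: [-0.7, -0.0, 6.3]
opening: 0.0278
```

>>> {"fn": "apply_moves", "kwargs": {"targets": [[[0,0,-0.5,0,0,0],[0,0,-0.7,0,0,0],[0,0,-0.8,0,0,0],[0,0,0,0,0,0]]]}}

```text
t: 5.12
eef_pos: [0.6322, -0.0893, 0.1833]
tool_rot: [0.517, 0.856, 0.001, 0.002]
force: [0.2, 0.2, 0.1]
opening: 0.0281
```

```bash
python3 - <<'E'
from h import *
o,im=snap('wrist','w3');print(o['eef_pos'],o['force'],o['opening'])
plan([.500,.1820,.175],-18)
E
```

```text
[ 0.63222473 -0.08930305  0.18325508] [0.16926187 0.23666221 0.0512333 ] 0.02811635972537122
D [-0.1313  0.2711 -0.0063] turn deg [1.300e-01 3.000e-02 4.575e+01] rows 7
[[0.86, 0.029, 0.017, 0.0001, 0.0, 0.0363], [0.858, -0.07, 0.017, 0.0001, 0.0, 0.0363], [0.845, -0.166, 0.017, 0.0001, 0.0, 0.0363], [0.82, -0.262, 0.017, 0.0001, 0.0, 0.0363], [0.785, -0.353, 0.017, 0.0001, 0.0, 0.0363]]
[[0.739, -0.44, 0.018, 0.0001, 0.0, 0.0363], [0.685, -0.521, 0.017, 0.0001, 0.0, 0.0363]]
```

>>> {"fn": "apply_moves", "kwargs": {"targets": [[[0.86,0.029,0.017,0,0,0.036],[0.858,-0.07,0.017,0,0,0.036],[0.845,-0.166,0.017,0,0,0.036],[0.82,-0.262,0.017,0,0,0.036],[0.785,-0.353,0.017,0,0,0.036]]]}}

```text
t: 5.8
eef_pos: [0.5352, 0.1055, 0.1746]
tool_rot: [0.737, 0.676, -0.001, -0.001]
force: [-0.0, 0.5, -0.3]
opening: 0.0282
```

>>> {"fn": "apply_moves", "kwargs": {"targets": [[[0.739,-0.44,0.018,0,0,0.036],[0.685,-0.521,0.017,0,0,0.037],[0,0,0,0,0,0],[0,0,0,0,0,0]]]}}

```text
t: 6.3
eef_pos: [0.4985, 0.1815, 0.1735]
tool_rot: [0.807, 0.59, -0.001, -0.0]
force: [-0.1, -0.0, -0.5]
opening: 0.0279
```

```bash
python3 - <<'E'
from h import *
o,im=snap('wrist','w4');print(o['eef_pos'],R.from_quat(o['tool_rot']).as_matrix()[:2,1],o['force'],o['opening'])
np.savez('w4.npz',p=o['eef_pos'],r=o['tool_rot'])
# slide held: expected top plane z = eef-.0807+.008
zt=o['eef_pos'][2]-.0807+.008;print(zt)
cv2.imwrite('pics/w4c.png',cv2.resize(im[120:320,160:400,::-1],None,fx=3,fy=3,interpolation=cv2.INTER_CUBIC))
print('grasp px',proj('wrist',[*o['eef_pos'][:2],zt],o))
plan([.500,.1820,.15],-18)
E
```

```text
[0.49853123 0.18146545 0.17348459] [ 0.95265007 -0.30406761] [-0.12949929 -0.01629572 -0.48820478] 0.027883407292255264
0.10078459320353311
grasp px (np.float64(275.84467146388954), np.float64(268.801522409257))
D [ 0.0012  0.0008 -0.0236] turn deg [-0.04  0.03  0.25] rows 1
[[0.024, 0.018, 0.473, -0.0002, 0.0002, 0.0014]]
```

View pics/w4c.png

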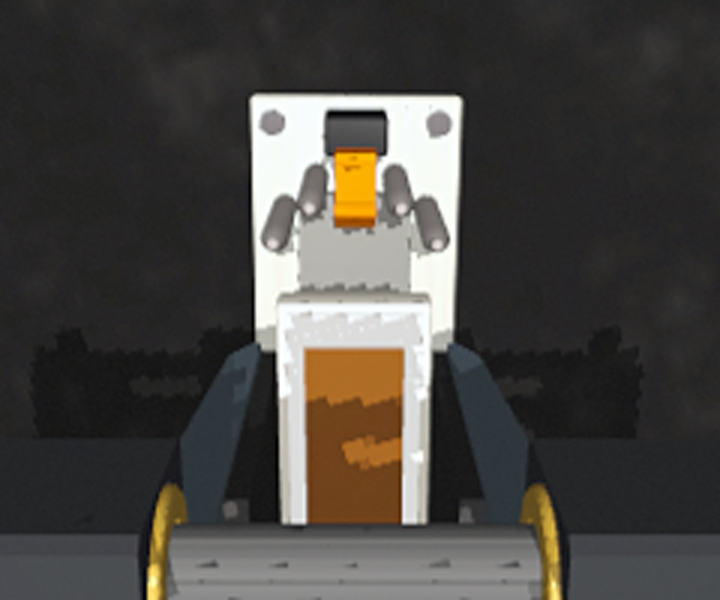

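```bash
python3 - <<'E'
from h import *
f=np.load('w4.npz');o=dict(eef_pos=f['p'],tool_rot=f['r'])
A=R.from_quat(o['tool_rot']).as_matrix()
def tl(px,z):
    w=onz('wrist',(160+px[0]/3-.33,120+px[1]/3-.33),z,o);return (A.T@(w-o['eef_pos']))[:2].round(4)
for n,p in dict(outL=(271,243),outR=(437,243),inL=(308,209),inR=(403,209)).items():print(n,tl(p,.0475))
for zt in(.1008,.0998):
    print('slide top L/R front',tl((279,307),zt),tl((431,307),zt),'bottom',tl((279,295),zt-.008),'back L/R',tl((285,520),zt),tl((426,520),zt), 'coating front',tl((305,348),zt+.001))
print('base far corners',tl((250,95),.006),tl((462,95),.006),'catch tip',tl((355,227),.038))
E
```

```text
outL [ 0.0252 -0.0178]
outR [0.0252 0.0201]
inL [ 0.0331 -0.0093]
inR [0.0331 0.0122]
slide top L/R front [ 0.0271 -0.0121] [0.0271 0.0146] bottom [ 0.0268 -0.0127] back L/R [-0.0149 -0.0119] [-0.0149  0.0146] coating front [ 0.0198 -0.0076]
slide top L/R front [ 0.0268 -0.0122] [0.0268 0.0147] bottom [ 0.0265 -0.0128] back L/R [-0.0155 -0.012 ] [-0.0155  0.0147] coating front [ 0.0195 -0.0076]
base far corners [ 0.0544 -0.026 ] [0.0544 0.0293] catch tip [0.0267 0.0014]
```

Wrist view: the slide is centred laterally over the slot (both at about x=355 in the crop). Measured from the pin tips, it sits about 1.3 mm short along the slot, so I'll correct by +1.3 mm in tool x and descend.

>>> {"fn": "apply_moves", "kwargs": {"targets": [[[0.026,0.003,0,0,0,0],[0,0,0.3,0,0,0],[0,0,0.3,0,0,0],[0,0,0.2,0,0,0],[0,0,0,0,0,0]]]}}

```text
t: 6.98
eef_pos: [0.4988, 0.1827, 0.1331]
tool_rot: [0.808, 0.589, -0.001, -0.0]
force: [-0.1, -1.3, 0.3]
opening: 0.0279
```

>>> {"fn": "apply_moves", "kwargs": {"targets": [[[0,0,0.1,0,0,0],[0,0,0.1,0,0,0],[0,0,0,0,0,0]]]}}

```text
t: 7.35
eef_pos: [0.4992, 0.1829, 0.124]
tool_rot: [0.808, 0.589, -0.0, -0.0]
force: [0.3, -0.8, 0.4]
opening: 0.0279
```

>>> {"fn": "apply_moves", "kwargs": {"targets": [[[0,0,0.05,0,0,0],[0,0,0.05,0,0,0],[0,0,0,0,0,0]]]}}

```text
t: 7.72
eef_pos: [0.4992, 0.1829, 0.1191]
tool_rot: [0.808, 0.589, -0.0, -0.0]
force: [-0.4, -1.1, -0.5]
opening: 0.028
```

```bash
python3 - <<'E'
from h import *
o,im=snap('scene','s1');a=cv2.resize(im[150:240,170:270,::-1],None,fx=5,fy=5,interpolation=cv2.INTER_CUBIC);cv2.imwrite('pics/s1c.png',a)
print(o['eef_pos'],o['force'])
E
```

```text
[0.49923864 0.18286132 0.11911275] [-0.38517887 -1.11800664 -0.47531289]
```

View pics/s1c.png

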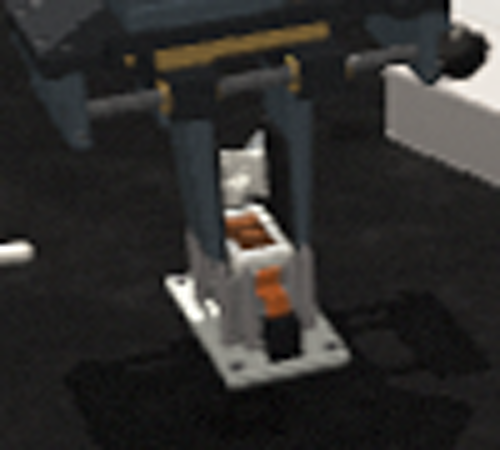

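The slide sits between the pins above the catches (crop centre around (250,235)). Next: release, rise, and shut the fingers.

>>> {"fn": "apply_moves", "kwargs": {"targets": [[[0,0,0,0,0,0],[0,0,0,0,0,0],[0,0,0,0,0,0],[0,0,0,0,0,0],[0,0,0,0,0,0]]], "jaw": -0.4}}

```text
t: 8.4
eef_pos: [0.4993, 0.1829, 0.1192]
tool_rot: [0.808, 0.589, -0.0, -0.0]
force: [-0.2, -0.3, -0.7]
opening: 0.0637
```

>>> {"fn": "apply_moves", "kwargs": {"targets": [[[0,0,-0.5,0,0,0],[0,0,-0.5,0,0,0],[0,0,0,0,0,0]]]}}

```text
t: 8.78
eef_pos: [0.5001, 0.1832, 0.1707]
tool_rot: [0.808, 0.589, 0.001, 0.0]
force: [-0.4, -1.1, -0.3]
opening: 0.064
```

>>> {"fn": "apply_moves", "kwargs": {"targets": [[[0,0,0,0,0,0],[0,0,0,0,0,0],[0,0,0,0,0,0],[0,0,0,0,0,0],[0,0,0,0,0,0]]], "jaw": 1}}

```text
t: 9.4
eef_pos: [0.4993, 0.1829, 0.1691]
tool_rot: [0.808, 0.589, -0.0, -0.0]
force: [0.1, 0.0, -0.1]
opening: 0.0169
```

```bash
python3 - <<'E'
from h import *
o,im=snap('wrist','w5');print(o['eef_pos'],o['force'],o['opening'])
cv2.imwrite('pics/w5c.png',cv2.resize(im[120:320,160:400,::-1],None,fx=3,fy=3,interpolation=cv2.INTER_CUBIC))
E
```

```text
[0.49926241 0.18291747 0.16912406] [ 0.08459827  0.04712555 -0.10300995] 0.01692042598918195
```

View pics/w5c.png

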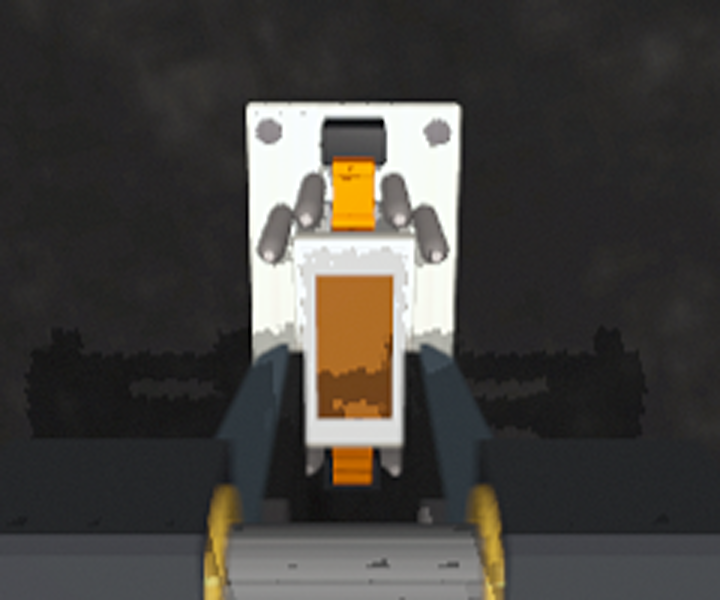

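The brown slide lies level on both catches, between the pins. Next: shut the fingers fully and press.

>>> {"fn": "apply_moves", "kwargs": {"targets": [[[0.02,0,0.2,0,0,0],[0,0,0.4,0,0,0],[0,0,0.2,0,0,0],[0,0,0,0,0,0],[0,0,0,0,0,0]]]}}

```text
t: 10.07
eef_pos: [0.4998, 0.184, 0.1295]
tool_rot: [0.808, 0.589, 0.0, 0.0]
force: [0.7, -0.4, 0.7]
opening: 0.0005
```

>>> {"fn": "apply_moves", "kwargs": {"targets": [[[0,0,0.05,0,0,0],[0,0,0.05,0,0,0],[0,0,0.05,0,0,0],[0,0,0.05,0,0,0]]]}}

```text
t: 10.58
eef_pos: [0.4998, 0.1839, 0.1193]
tool_rot: [0.808, 0.589, 0.0, 0.0]
force: [-0.1, -0.1, 3.4]
opening: 0.0002
```

>>> {"fn": "apply_moves", "kwargs": {"targets": [[[0,0,0.05,0,0,0],[0,0,0.05,0,0,0],[0,0,0.05,0,0,0],[0,0,0.05,0,0,0]]]}}

```text
t: 11.08
eef_pos: [0.4995, 0.1838, 0.109]
tool_rot: [0.808, 0.589, -0.0, -0.0]
force: [0.2, 0.0, -0.5]
opening: 0.0007
```

>>> {"fn": "apply_moves", "kwargs": {"targets": [[[0,0,0.05,0,0,0],[0,0,0.05,0,0,0],[0,0,0.05,0,0,0],[0,0,0.02,0,0,0]]]}}

```text
t: 11.58
eef_pos: [0.4995, 0.1838, 0.1005]
tool_rot: [0.808, 0.589, -0.0, -0.0]
force: [-0.1, 0.3, 0.8]
opening: 0.0004
```

>>> {"fn": "apply_moves", "kwargs": {"targets": [[[0,0,0.03,0,0,0],[0,0,0.03,0,0,0],[0,0,0,0,0,0]]]}}

```text
t: 11.95
eef_pos: [0.4996, 0.1839, 0.0978]
tool_rot: [0.808, 0.589, -0.0, -0.0]
force: [-1.0, -0.1, 1.2]
opening: 0.0003
```

>>> {"fn": "apply_moves", "kwargs": {"targets": [[[0,0,0.03,0,0,0],[0,0,0,0,0,0],[0,0,0,0,0,0]]]}}

```text
t: 12.32
eef_pos: [0.4997, 0.1839, 0.0964]
tool_rot: [0.808, 0.589, 0.0, 0.0]
force: [-1.7, -0.3, 6.3]
opening: 0.0003
```

>>> {"fn": "apply_moves", "kwargs": {"targets": [[[0,0,0.03,0,0,0],[0,0,0,0,0,0],[0,0,0,0,0,0]]]}}

```text
t: 12.7
eef_pos: [0.4997, 0.1839, 0.095]
tool_rot: [0.808, 0.589, -0.0, 0.0]
force: [-3.5, -0.5, 9.9]
opening: 0.0006
```

>>> {"fn": "apply_moves", "kwargs": {"targets": [[[0,0,0,0,0,0],[0,0,0,0,0,0],[0,0,0,0,0,0]]]}}

```text
t: 13.08
eef_pos: [0.4997, 0.1839, 0.0951]
tool_rot: [0.808, 0.589, 0.0, 0.0]
force: [-2.7, -1.0, 10.7]
opening: 0.0007
```

>>> {"fn": "apply_moves", "kwargs": {"targets": [[[0,0,-0.1,0,0,0],[0,0,-0.3,0,0,0],[0,0,-0.5,0,0,0],[0,0,-0.8,0,0,0],[0,0,0,0,0,0]]]}}

```text
t: 13.7
eef_pos: [0.501, 0.1843, 0.1829]
tool_rot: [0.808, 0.589, 0.002, 0.001]
force: [0.3, -0.2, -1.2]
opening: 0.0005
```

```bash
python3 - <<'E'
from h import *
o,im=snap('wrist','w6');print(o['eef_pos'],o['force'],o['opening']);_,s=snap('scene','s2')
A=cv2.resize(im[120:320,180:380,::-1],(400,400),interpolation=cv2.INTER_CUBIC);B=cv2.resize(s[175:230,195:250,::-1],(400,400),interpolation=cv2.INTER_CUBIC)
cv2.imwrite('pics/w6c.png',np.hstack([A,B]))
E
```

```text
[0.50096709 0.18434117 0.18294898] [ 0.32891454 -0.22067089 -1.16791637] 0.0004520893642745183
```

View pics/w6c.png

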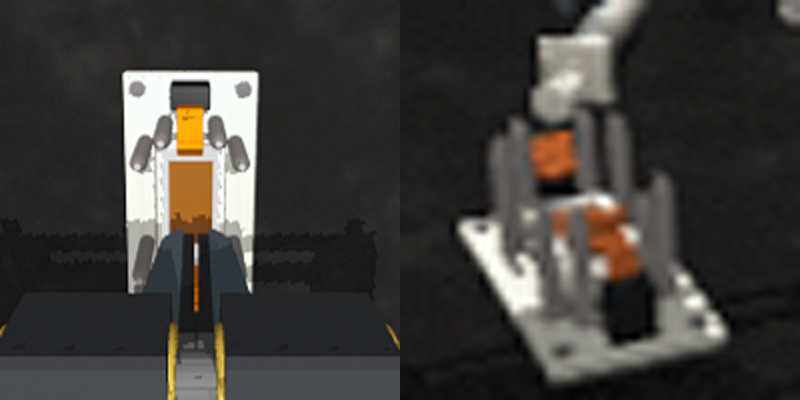

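The brown slide is down on the floor and level under both catches (scene crop around (590,215)), and the pins are clear. On to the black slide.

```bash
python3 - <<'E'
from h import *
plan([.508,-.179,.18],-22.5)
E
```

```text
D [ 8.400e-03 -3.629e-01 -2.000e-04] turn deg [ 0.05 -0.04  4.71] rows 8
[[-0.857, 0.297, 0.0, 0.0, -0.0, 0.0033], [-0.855, 0.306, 0.001, 0.0, -0.0, 0.0033], [-0.851, 0.315, -0.0, 0.0, -0.0, 0.0033], [-0.847, 0.324, 0.0, 0.0, -0.0, 0.0033], [-0.844, 0.332, 0.0, 0.0, -0.0, 0.0033]]
[[-0.841, 0.342, 0.001, 0.0, -0.0, 0.0033], [-0.837, 0.35, -0.0, 0.0, -0.0, 0.0033], [-0.834, 0.358, 0.0, 0.0, -0.0, 0.0033]]
```

>>> {"fn": "apply_moves", "kwargs": {"targets": [[[-0.857,0.297,0,0,0,0.003],[-0.855,0.306,0,0,0,0.003],[-0.851,0.315,0,0,0,0.003],[-0.847,0.324,0,0,0,0.003],[-0.844,0.332,0,0,0,0.004]]], "jaw": -0.4}}

```text
t: 14.42
eef_pos: [0.5045, -0.0443, 0.1788]
tool_rot: [0.823, 0.569, -0.001, -0.001]
force: [0.9, 0.2, 0.4]
opening: 0.0477
```

>>> {"fn": "apply_moves", "kwargs": {"targets": [[[-0.841,0.342,0,0,0,0.003],[-0.837,0.35,0,0,0,0.003],[-0.834,0.358,0,0,0,0.003],[0,0,0,0,0,0],[0,0,0,0,0,0]]]}}

```text
t: 15.05
eef_pos: [0.5081, -0.1785, 0.1788]
tool_rot: [0.831, 0.557, -0.001, -0.001]
force: [0.1, -0.0, 0.2]
opening: 0.0634
```

```bash
python3 - <<'E'
from h import *
o,im=snap('wrist','w7');print(o['eef_pos'],o['force'],o['opening']);slidew(o,im.copy(),(.508,-.179),save='w7s')
u,v=map(int,proj('wrist',[.508,-.179,.009],o));print(u,v,im[v-2:v+3,u-2:u+3].mean((0,1)))
E
```

```text
[ 0.50812214 -0.17853279  0.1788347 ] [ 0.12015734 -0.02499817  0.19921225] 0.06341065341052915
slide [ 0.5102 -0.178 ] size [51.8 28. ] long yaw 67.38 px (276, 217)
276 217 [72.96 67.   73.24]
```

```bash
python3 - <<'E'
from h import *
plan([.5091,-.1775,.0812],-22.6,5)
E
```

```text
D [ 0.0009  0.0006 -0.0978] turn deg [-0.09 -0.    0.33] rows 5
[[0.004, 0.003, 0.391, -0.0001, -0.0, 0.0004], [0.003, 0.002, 0.391, -0.0001, -0.0, 0.0004], [0.004, 0.003, 0.392, -0.0001, -0.0, 0.0004], [0.004, 0.002, 0.391, -0.0001, -0.0, 0.0004], [0.003, 0.003, 0.391, -0.0001, -0.0, 0.0004]]
```

>>> {"fn": "apply_moves", "kwargs": {"targets": [[[0.006,0.004,0.5,0,0,0.002],[0.006,0.004,0.5,0,0,0],[0.006,0.004,0.5,0,0,0],[0,0,0.3,0,0,0],[0,0,0.15,0,0,0]]]}}

```text
t: 15.72
eef_pos: [0.5095, -0.1777, 0.0816]
tool_rot: [0.832, 0.555, -0.0, -0.0]
force: [0.3, -0.7, 0.2]
opening: 0.0639
```

>>> {"fn": "apply_moves", "kwargs": {"targets": [[[0,0,0,0,0,0],[0,0,0,0,0,0],[0,0,0,0,0,0],[0,0,0,0,0,0],[0,0,0,0,0,0]]], "jaw": 1, "newtons": 10}}

```text
t: 16.35
eef_pos: [0.5098, -0.1785, 0.0826]
tool_rot: [0.832, 0.554, 0.0, 0.0]
force: [-1.7, -0.5, 7.2]
opening: 0.028
```

>>> {"fn": "apply_moves", "kwargs": {"targets": [[[0,0,0,0,0,0],[0,0,0,0,0,0],[0,0,0,0,0,0]]]}}

```text
t: 16.73
eef_pos: [0.5099, -0.1785, 0.0826]
tool_rot: [0.832, 0.554, 0.0, 0.0]
force: [-1.9, 1.5, 6.8]
opening: 0.0276
```

>>> {"fn": "apply_moves", "kwargs": {"targets": [[[0,0,-0.5,0,0,0],[0,0,-0.7,0,0,0],[0,0,-0.8,0,0,0],[0,0,0,0,0,0]]]}}

```text
t: 17.23
eef_pos: [0.511, -0.1789, 0.1849]
tool_rot: [0.832, 0.554, 0.001, 0.002]
force: [-0.3, -1.2, -0.1]
opening: 0.0279
```

```bash
python3 - <<'E'
from h import *
o=sensors.get_obs();print(o['eef_pos'])
plan([.499,.1825,.175],-18)
E
```

```text
[ 0.51095455 -0.1788823   0.18489593]
D [-0.012   0.3614 -0.0099] turn deg [ 0.28  0.01 -4.65] rows 8
[[0.822, -0.376, 0.023, 0.0002, 0.0, -0.0032], [0.826, -0.367, 0.023, 0.0002, 0.0, -0.0032], [0.83, -0.359, 0.024, 0.0002, 0.0, -0.0032], [0.833, -0.351, 0.023, 0.0002, 0.0, -0.0032], [0.837, -0.342, 0.024, 0.0002, 0.0, -0.0032]]
[[0.84, -0.334, 0.024, 0.0002, 0.0, -0.0032], [0.843, -0.325, 0.025, 0.0002, 0.0, -0.0032], [0.847, -0.317, 0.024, 0.0002, 0.0, -0.0032]]
```

>>> {"fn": "apply_moves", "kwargs": {"targets": [[[0.822,-0.376,0.023,0,0,-0.003],[0.826,-0.367,0.023,0,0,-0.003],[0.83,-0.359,0.024,0,0,-0.003],[0.833,-0.351,0.023,0,0,-0.003],[0.837,-0.342,0.024,0,0,-0.003]]]}}

```text
t: 17.85
eef_pos: [0.5018, 0.0489, 0.1755]
tool_rot: [0.819, 0.574, -0.0, -0.0]
force: [0.4, 0.8, -1.2]
opening: 0.0282
```

>>> {"fn": "apply_moves", "kwargs": {"targets": [[[0.84,-0.334,0.024,0,0,-0.004],[0.843,-0.325,0.024,0,0,-0.003],[0.847,-0.317,0.024,0,0,-0.004],[0,0,0,0,0,0],[0,0,0,0,0,0]]]}}

```text
t: 18.48
eef_pos: [0.4977, 0.1827, 0.172]
tool_rot: [0.809, 0.588, -0.001, -0.0]
force: [-0.1, -0.9, -0.1]
opening: 0.0276
```

```bash
python3 - <<'E'
from h import *
o,im=snap('wrist','w8');print(o['eef_pos'],R.from_quat(o['tool_rot']).as_matrix()[:2,1],o['force'],o['opening'])
np.savez('w8.npz',p=o['eef_pos'],r=o['tool_rot'])
cv2.imwrite('pics/w8c.png',cv2.resize(im[120:320,160:400,::-1],None,fx=3,fy=3,interpolation=cv2.INTER_CUBIC))
E
```

```text
[0.49773699 0.18269455 0.17203199] [ 0.95133185 -0.30816686] [-0.12402587 -0.8996078  -0.07410637] 0.02756568431603381
```

View pics/w8c.png

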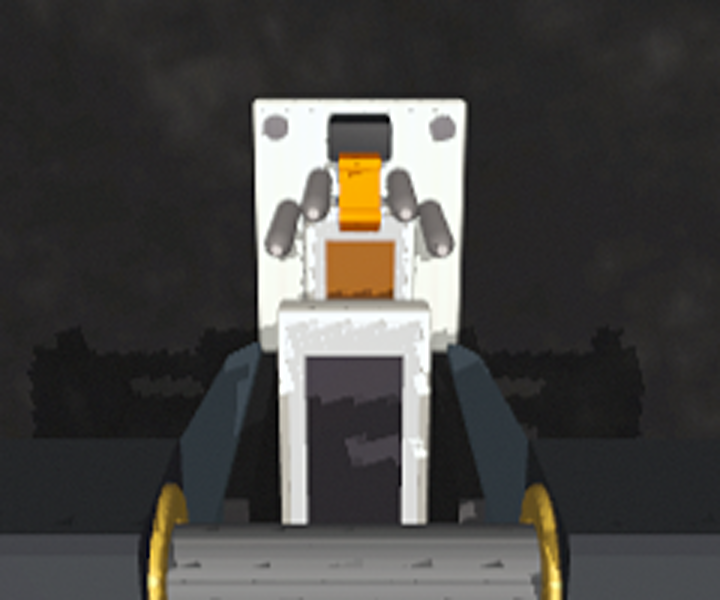

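```bash
python3 - <<'E'
from h import *
f=np.load('w8.npz');o=dict(eef_pos=f['p'],tool_rot=f['r'])
A=R.from_quat(o['tool_rot']).as_matrix()
def tl(px,z):
    w=onz('wrist',(160+px[0]/3-.33,120+px[1]/3-.33),z,o);return (A.T@(w-o['eef_pos']))[:2].round(4)
for n,p in dict(outL=(276,250),outR=(442,250),inL=(313,214),inR=(406,214)).items():print(n,tl(p,.0475))
zt=o['eef_pos'][2]-.0826+.008
print('front',tl((280,315),zt),tl((431,315),zt),'bot',tl((280,301),zt-.008),'back',tl((284,520),zt),tl((425,520),zt),'coat',tl((305,357),zt+.001),tl((404,357),zt+.001))
print('base',tl((254,99),.006),tl((467,99),.006),'base near L/R',tl((260,345),.006),tl((460,345),.006))
E
```

```text
outL [ 0.0239 -0.0166]
outR [0.0239 0.0211]
inL [ 0.0323 -0.0081]
inR [0.0323 0.0128]
front [ 0.025  -0.0121] [0.025  0.0148] bot [ 0.0251 -0.0127] back [-0.016  -0.0122] [-0.016   0.0146] coat [ 0.0174 -0.0077] [0.0174 0.01  ]
base [ 0.0535 -0.0248] [0.0535 0.0305] base near L/R [-0.0144 -0.0251] [-0.0144  0.0307]
```

In the crop, the pin tips are at (276,250) and (442,250), and the held black slide's front edge is at row 315. The brown slide is visible, flat below. Correction: +2.3 mm in tool x, +1.1 mm in tool y.

>>> {"fn": "apply_moves", "kwargs": {"targets": [[[0.046,0.022,0,0,0,0],[0,0,0.3,0,0,0],[0,0,0.3,0,0,0],[0,0,0.2,0,0,0],[0,0,0,0,0,0]]]}}

```text
t: 19.15
eef_pos: [0.4994, 0.1847, 0.1316]
tool_rot: [0.809, 0.588, -0.001, -0.0]
force: [0.1, 0.3, 0.1]
opening: 0.0282
```

>>> {"fn": "apply_moves", "kwargs": {"targets": [[[0,0,0.06,0,0,0],[0,0,0.06,0,0,0],[0,0,0,0,0,0],[0,0,0,0,0,0]]]}}

```text
t: 19.65
eef_pos: [0.5, 0.1849, 0.1269]
tool_rot: [0.809, 0.588, 0.0, 0.0]
force: [0.4, 0.7, 0.5]
opening: 0.0278
```

>>> {"fn": "apply_moves", "kwargs": {"targets": [[[0,0,0.04,0,0,0],[0,0,0.04,0,0,0],[0,0,0.04,0,0,0],[0,0,0,0,0,0],[0,0,0,0,0,0]]]}}

```text
t: 20.27
eef_pos: [0.4999, 0.1848, 0.1207]
tool_rot: [0.809, 0.588, -0.0, -0.0]
force: [-0.5, -0.6, -0.8]
opening: 0.028
```

No contact forces on the way in. Release, rise, shut, and look.

>>> {"fn": "apply_moves", "kwargs": {"targets": [[[0,0,0,0,0,0],[0,0,0,0,0,0],[0,0,0,0,0,0],[0,0,0,0,0,0],[0,0,0,0,0,0]]], "jaw": -0.4}}

```text
t: 20.9
eef_pos: [0.4999, 0.1849, 0.1208]
tool_rot: [0.809, 0.588, 0.0, 0.0]
force: [-0.5, 1.4, -0.5]
opening: 0.064
```

>>> {"fn": "apply_moves", "kwargs": {"targets": [[[0,0,-0.5,0,0,0],[0,0,-0.5,0,0,0],[0,0,0,0,0,0]]]}}

```text
t: 21.28
eef_pos: [0.5008, 0.1852, 0.1723]
tool_rot: [0.809, 0.588, 0.001, 0.0]
force: [-0.3, -1.0, -0.3]
opening: 0.0639
```

>>> {"fn": "apply_moves", "kwargs": {"targets": [[[0,0,0,0,0,0],[0,0,0,0,0,0],[0,0,0,0,0,0],[0,0,0,0,0,0],[0,0,0,0,0,0]]], "jaw": 1}}

```text
t: 21.9
eef_pos: [0.4999, 0.1849, 0.1707]
tool_rot: [0.809, 0.588, -0.0, -0.0]
force: [0.0, 0.1, -0.8]
opening: 0.0166
```

```bash
python3 - <<'E'
from h import *
o,im=snap('wrist','w9');print(o['eef_pos'],o['force'],o['opening']);_,s=snap('scene','s3')
A=cv2.resize(im[120:320,180:380,::-1],(400,400),interpolation=cv2.INTER_CUBIC);B=cv2.resize(s[175:230,195:250,::-1],(400,400),interpolation=cv2.INTER_CUBIC)
cv2.imwrite('pics/w9c.png',np.hstack([A,B]))
E
```

```text
[0.49992535 0.18487478 0.17065187] [ 0.02305581  0.09748175 -0.77858107] 0.016610782985066283
```

View pics/w9c.png

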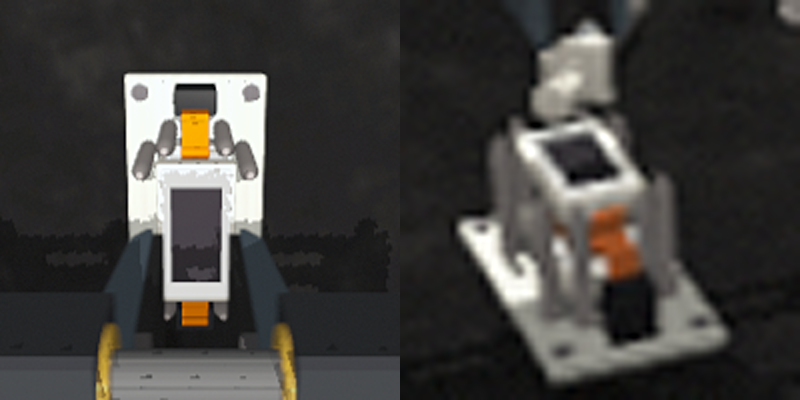

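The black slide lies level on the catches, between the pins. Next: press it.

>>> {"fn": "apply_moves", "kwargs": {"targets": [[[-0.02,0,0.2,0,0,0],[0,0,0.4,0,0,0],[0,0,0.2,0,0,0],[0,0,0,0,0,0],[0,0,0,0,0,0]]]}}

```text
t: 22.62
eef_pos: [0.4999, 0.184, 0.1311]
tool_rot: [0.809, 0.588, 0.0, 0.0]
force: [0.7, 0.2, 0.4]
opening: 0.0005
```

>>> {"fn": "apply_moves", "kwargs": {"targets": [[[0,0,0.05,0,0,0],[0,0,0.05,0,0,0],[0,0,0.05,0,0,0],[0,0,0.05,0,0,0]]]}}

```text
t: 23.12
eef_pos: [0.4998, 0.184, 0.1208]
tool_rot: [0.809, 0.588, 0.0, 0.0]
force: [0.4, -0.1, 2.2]
opening: 0.0003
```

>>> {"fn": "apply_moves", "kwargs": {"targets": [[[0,0,0.05,0,0,0],[0,0,0.05,0,0,0],[0,0,0.05,0,0,0],[0,0,0.05,0,0,0]]]}}

```text
t: 23.62
eef_pos: [0.4996, 0.1839, 0.1106]
tool_rot: [0.809, 0.588, -0.0, -0.0]
force: [-1.0, 0.1, 1.4]
opening: 0.0005
```

>>> {"fn": "apply_moves", "kwargs": {"targets": [[[0,0,0.05,0,0,0],[0,0,0.05,0,0,0],[0,0,0,0,0,0]]]}}

```text
t: 24.0
eef_pos: [0.4995, 0.1839, 0.1056]
tool_rot: [0.809, 0.588, -0.0, -0.0]
force: [-1.1, -1.2, 2.7]
opening: 0.0005
```

>>> {"fn": "apply_moves", "kwargs": {"targets": [[[0,0,0.03,0,0,0],[0,0,0,0,0,0],[0,0,0,0,0,0]]]}}

```text
t: 24.38
eef_pos: [0.4996, 0.1839, 0.1044]
tool_rot: [0.809, 0.588, -0.0, -0.0]
force: [-1.3, -0.3, 5.4]
opening: 0.0008
```

>>> {"fn": "apply_moves", "kwargs": {"targets": [[[0,0,0.02,0,0,0],[0,0,0,0,0,0],[0,0,0,0,0,0]]]}}

```text
t: 24.75
eef_pos: [0.4996, 0.1839, 0.1035]
tool_rot: [0.809, 0.588, -0.0, -0.0]
force: [-3.8, -1.2, 8.9]
opening: 0.0007
```

>>> {"fn": "apply_moves", "kwargs": {"targets": [[[0,0,0,0,0,0],[0,0,0,0,0,0],[0,0,0,0,0,0]]]}}

```text
t: 25.12
eef_pos: [0.4996, 0.1839, 0.1035]
tool_rot: [0.809, 0.588, -0.0, -0.0]
force: [-3.0, -1.0, 9.1]
opening: 0.0002
```

>>> {"fn": "apply_moves", "kwargs": {"targets": [[[0,0,-0.1,0,0,0],[0,0,-0.3,0,0,0],[0,0,-0.8,0,0,0],[0,0,-0.9,0,0,0],[0,0,-0.9,0,0,0]]]}}

```text
t: 25.75
eef_pos: [0.4994, 0.1839, 0.2555]
tool_rot: [0.809, 0.588, 0.0, 0.0]
force: [0.0, -0.1, -0.5]
opening: 0.0005
```

>>> {"fn": "apply_moves", "kwargs": {"targets": [[[0,0,0,0,0,0],[0,0,0,0,0,0],[0,0,0,0,0,0]]]}}

```text
t: 26.12
eef_pos: [0.4991, 0.1838, 0.2523]
tool_rot: [0.809, 0.588, -0.001, -0.0]
force: [-0.2, -0.7, -0.8]
opening: 0.0006
```

```bash
python3 - <<'E'
from h import *
o,im=snap('wrist','w10');print(o['eef_pos'],o['force'],o['opening']);_,s=snap('scene','s4')
A=cv2.resize(im[120:320,180:380,::-1],(400,400),interpolation=cv2.INTER_CUBIC);B=cv2.resize(s[175:230,195:250,::-1],(400,400),interpolation=cv2.INTER_CUBIC)
cv2.imwrite('pics/w10c.png',np.hstack([A,B]))
s0=cv2.imread('pics/s0.png')[:,:,::-1]
print('amber diff',np.abs(s[245:290,265:315].astype(int)-s0[245:290,265:315]).mean())
E
```

```text
[0.49906847 0.18375329 0.2522535 ] [-0.19033869 -0.69264092 -0.75814521] 0.000606554966833786
amber diff 1.6002962962962963
```

View pics/w10c.png

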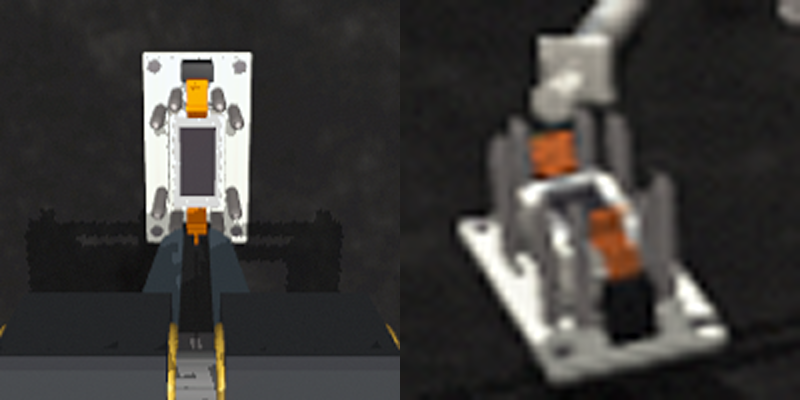

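The black slide lies flat on the stack under both catches, with the pins clear, the amber slide unmoved and the gripper free. Handing in.

```bash
python3 -c "
from bench import finish_job
print(finish_job())"
```

```text
the job is handed in; nothing more can be done
None
```

The brown slide and then the black one are stacked in the holder, and I handed the job in at about 26 s. `finish_job` reports no verdict, so I can't confirm the score.

- **Brown:** I laid it on the catches between the pins, let it go and pressed it with closed fingertips. The catches gave way at about 3.4 N. I then held it against the floor at about 10 N for roughly half a second, with the black slide still at its start.
- **Black:** I laid, released and pressed it the same way on top of the brown one. The last reading on the catches was about 2.2 N, and I held it at about 9 N for roughly half a second.
- **Last checks:** The final wrist and scene pictures show the black slide level below both orange catches and centred in the slot. The gripper was about 14 cm clear, with force readings at noise level. The scene picture round the amber slide is practically unchanged from the start.
- **What disagreed:**
    - Sideways forces of 3 to 4 N showed up during both hard presses, probably slight rubbing; the slides looked flat afterwards.
    - A 6 to 7 N upward force appeared while gripping each slide on the worktop and went away once it was lifted.
    - The wrist camera was about 1.2 mm off sideways, so I aligned each slide to the pins within the same picture.
    - I did not measure the final slide heights to the millimetre; they rest on the fingertip heights during pressing and on the pictures.

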